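Lay out the reference blocks for a distance calibration

ROBOT

A 6-joint arm with a two-finger parallel gripper is mounted at the origin on the work surface. World frame = base frame: x ahead of the robot, y to its left, z up, the work surface at z = 0. Lengths are in mm, angles in rad, forces in N, time in s.
With the tool pointing down it reaches from about 400 to 925 mm from the base axis. Payload 12.5 kg.
Tool frame: the origin (TCP) lies midway between the tips of the shut fingers; the grasp point (between the pads) lies 19 mm behind it (env.grip_depth is the distance from the TCP to the grasp point, in mm); z points along the fingers, y is the line along which they close (so a half turn about z gives the same grasp; the last joint's range is limited). The gripper opens to 95 mm and grips with 3 to 60 N. Pads are 20 mm wide; open, the fingers measure 119 mm over their backs; the gripper's body (75 mm by 180 mm) begins 59 mm behind the grasp point.
Start: joints at [-1.407, 0.491, 1.559, -0, 1.092, -0.106], TCP at [166.609, -602.402, 214.661] pointing down, gripper open.
Joint ranges: [-3.1, 3.1], [-0.84, 2.19], [0.05, 2.79], [-1.13, 4.28], [0.06, 2.93], [-2.69, 2.69]. Speed limits (rad/s): [2.22, 2.22, 2.79, 3.14, 3.14, 3.14].

INTERFACE

Orientations are given as [roll, pitch, yaw] about the fixed x, y, z axes, in that order (R = Rz(yaw) Ry(pitch) Rx(roll)).
In Python, from cell import monitor, viewer, order, env gives the robot as it stands.
- The arm moves only by the tool move_arm, never from a script. Its argument "moves" is one flat list of numbers, 4 for each row, row after row: the shift along the tool's x, y, z normalised to -1 to 1, where 1 is 0.15 m, then the turn about the tool's z normalised to -1 to 1, where 1 is pi/2 rad. A call has 1 to 10 rows; each row shifts and turns the commanded pose from where the row before left it, along the tool's axes as they then stand; what a row does not reach is not made up. A row lasts 1/8 s, in which the tool goes at most 62.5 mm and 10.7 degrees, less where a joint would pass 70% of its speed; a pose out of reach is approached as far as the arm can. A call with a number of a shift or a turn outside -1 to 1 is refused whole. A call with a gripper value outside its range is refused whole. "claw" is the finger opening in mm, from 0 to 95.1, set as the call begins (left out, the last holds). The fingers move at their own pace and stop on an object; the grip force is fixed at half the most. Time passes only in rows, so rows that do not move let the fingers close. It gives the time, the measured TCP pose, the force, the opening and the grip force at its end, in the units of the state.
- monitor.state(): the state, without advancing time (a new reading comes with each control period).
- viewer.read_camera(name): name is "scene" or "top"; returns the picture (400x640x3 uint8, red, green, blue); there is no depth.
- viewer.camera_info(name): a dict with "K" (3x3 intrinsics, pixels), "camera_from_world" (4x4, takes a point from world to camera coordinates). Camera axes: x right, y down, z forward; pixel columns grow to the right and rows downward; lengths in mm; the calibration is good to about 2 mm. A picture is of the moment at which its call begins. camera_info takes no time and is no camera call.
- order.job_done(): hands the job in; it is judged then, once.
The state is a dict: "t": time; "joints": joint angles; "qvel": joint speeds; "tau": joint torques, N m; "eef_pos": TCP position; "tcp_rot": TCP orientation; "ft_force": force on the tool from outside, world axes, zero at the start; "moment": the same for the moment, N m; "opening": opening from 0.0 (shut) to 1.0 (fully open); "grip_force": force on a finger pad.
Only numpy, scipy, OpenCV 4.12 (cv2) and the standard library are available. Lean on these libraries where they do the work, as an engineer would, in place of code of your own. Each camera call takes 0.05 s, during which the arm holds its last target. There are 200 camera calls.

TASK

Swing the hold-down bar of the transport rack up and well back past upright, and leave it open. Then lift the four round reference blocks out and lay them in the V-rests of the bench rack in order of length, each seated in the V and centred on its rest: the shortest in the end rest beside the parked probe, the longest at the other end. Set them down gently; no block may be dropped or knocked flying.

Things in the scene. Friction and masses are not known exactly. Their poses are not given: they have to be found in the camera images.
- block45: Shortest of four round aluminium bars (reference blocks), all 36 mm in diameter: 45 mm long, 124 g give or take 30 %. Origin at its centre, x along its axis; it may lie either way round (the dark rings near one end mean nothing). It lies along x in a black V-groove of the grey transport rack; grooves 70 mm apart, their edges 10 mm below the block's axis, which is 41.5 mm above the table.
- block68: Second shortest of four round aluminium bars (reference blocks), all 36 mm in diameter: 68 mm long, 187 g give or take 30 %. Origin at its centre, x along its axis; it may lie either way round (the dark rings near one end mean nothing). It lies in a groove of the transport rack, like block45.
- block91: Second longest of four round aluminium bars (reference blocks), all 36 mm in diameter: 91 mm long, 250 g give or take 30 %. Origin at its centre, x along its axis; it may lie either way round (the dark rings near one end mean nothing). It lies in a groove of the transport rack, like block45.
- block114: Longest of four round aluminium bars (reference blocks), all 36 mm in diameter: 114 mm long, 314 g give or take 30 %. Origin at its centre, x along its axis; it may lie either way round (the dark rings near one end mean nothing). It lies in a groove of the transport rack, like block45.
- rest1: Dark steel V-rest, 60 mm long, 31 mm wide, first of four alike fixed in a row on the bench rack's plate (8 mm thick): the end one to the robot's right (-y). The 90-degree V runs along its x, the row along its y, 64 to 76 mm apart. Origin: centre of its underside, on the plate; V bottom 8 mm, V edges 23.5 mm, a seated block's axis 33.5 mm above it. Long blocks overhang both ends.
- rest2: V-rest like rest1 with the same axes and heights, second from the robot's right in the row. Origin: centre of its underside, on the plate.
- rest3: V-rest like rest1 with the same axes and heights, third from the robot's right in the row. Origin: centre of its underside, on the plate.
- rest4: V-rest like rest1 with the same axes and heights, the end one to the robot's left (+y) in the row. Origin: centre of its underside, on the plate.
- probe_stand: Stand with a probe parked upright in it: round, 34 mm wide foot, steel probe 29 mm wide, brass plug on top, 54 mm high in all, fixed on the bench rack's plate 91 mm behind (+x of) one of the two end rests; a shallow steel dish is fixed behind the other end rest. Origin: centre of its underside, on the plate. It does not move; it tells which end is which.
- bar_grip (a point): Mid hold-down bar, on its axis: rubber sleeve 14 mm thick, 56 mm long, along y, 89 mm above the table. When down: z up, x away from the robot. Rubber feet 18 mm wide reach 28 mm below it onto the blocks, nearest 35 mm along +-y. Hinge line along y, at +75 mm x, -34 mm z in these axes, which turn with the bar. Swings up and away; upright 1.15, stop 1.75 rad; stiff (2.5 N here), stays where left.
Mind the look-alikes: they are no part of the job. What is shaped like the block91 but orange or pink is not meant.

How it is judged:
By the outcome, as a careful person would: the job done as asked, in the order asked, and still so for the second after the job is handed in, with the robot touching nothing.
It also fails if it takes over 128 s, if anything falls off the work surface, if the arm or the gripper's body presses on something with over 40 N, if the wrist force passes 120 N, or if a joint passes its speed limit or range.

## Working session

There is one attempt and no reset: what is moved stays moved. The work goes in short steps, Python scripts to look and compute and a tool call to move; the robot and the scene stay as the last step left them, time stands still between calls to the robot, and variables do not carry over. Pictures are saved under pics/ and viewed, at most 14 in all, crops included, and the job is handed in when it is done.

Besides the shell and the picture viewer there is one more tool, called after "Call:" as name(argument=value, ...) on one line, values as JSON. move_arm: Moves the arm, as the interface text tells. Scaled input: -1 to 1 covers 0.15 m each way for a shift and pi/2 rad each way for a turn. Its arguments: {"type":"object","properties":{"moves":{"type":"array"},"claw":{"type":"number"}},"required":["moves"]}

```bash
mkdir -p pics; ls; cat > h.py <<'E'
import numpy as np, cv2
from cell import monitor, viewer, order, env
def pic(n,f):
    im=viewer.read_camera(n); cv2.imwrite('pics/'+f,im[:,:,::-1]); return im
def ray(n,u,v):
    i=viewer.camera_info(n);K=np.array(i['K']);T=np.array(i['camera_from_world'])
    R=T[:3,:3];c=-R.T@T[:3,3];d=R.T@np.linalg.solve(K,[u,v,1.]);return c,d/np.linalg.norm(d)
def onz(n,u,v,z):
    c,d=ray(n,u,v);return c+d*(z-c[2])/d[2]
def proj(n,p):
    i=viewer.camera_info(n);K=np.array(i['K']);T=np.array(i['camera_from_world'])
    q=K@(T[:3,:3]@np.array(p,float)+T[:3,3]);return q[:2]/q[2]
E
python3 - <<'E'
from h import *
pic('scene','s0.png');pic('top','t0.png')
for n in('scene','top'):
    i=viewer.camera_info(n);print(n,np.round(i['K'],1).tolist(),np.round(ray(n,320,200),2).tolist())
s=monitor.state();print(s)
E
```

```text
pics
scene [[508.5, 0.0, 320.2], [0.0, 508.5, 203.5], [0.0, 0.0, 1.0]] [[1235.59, 296.87, 1073.95], [-0.56, -0.24, -0.79]]
top [[398.2, 0.0, 320.7], [0.0, 398.2, 201.3], [0.0, 0.0, 1.0]] [[491.0, 19.31, 1033.99], [0.03, -0.01, -1.0]]
{'t': 0.1, 'joints': array([-1.40659838e+00,  4.91487497e-01,  1.55939456e+00, -4.05671838e-06,
        1.09168382e+00, -1.05560292e-01]), 'qvel': array([ 6.21465114e-05, -1.48938523e-03, -2.29798022e-03, -2.49699900e-04,
        1.72265786e-03,  1.37550120e-03]), 'tau': array([ 3.67640270e-03, -6.13623333e+01, -2.58606380e+01,  6.94450387e-02,
        4.70663491e-02, -6.50012157e-05]), 'eef_pos': array([ 166.57125755, -602.17264965,  214.12541673]), 'tcp_rot': array([-3.14062447e+00, -9.89645460e-05,  2.69760064e-01]), 'ft_force': array([-0.15924814,  0.61305279,  0.3746464 ]), 'moment': array([-0.01159593,  0.0301664 ,  0.04514474]), 'grip_force': 0.0, 'opening': 1.000616367188346}
```

View pics/s0.png

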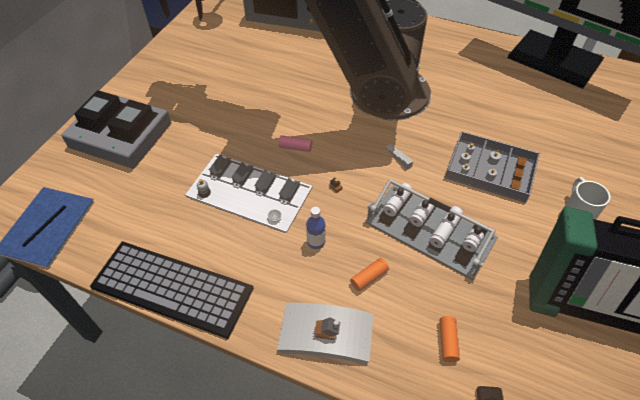

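View pics/t0.png

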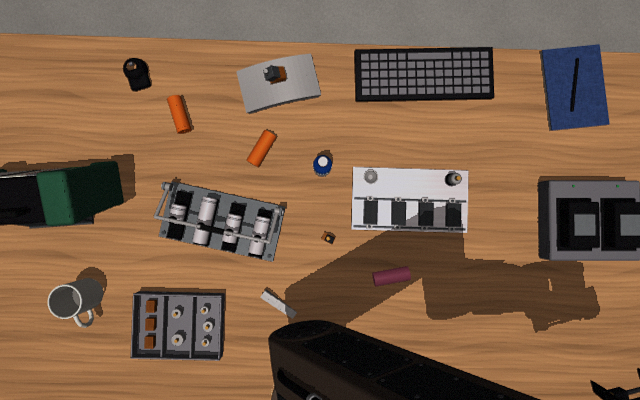

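Top view: the transport rack is at about (220,220), with four blocks under the bar. The bench rack is at (410,200), with the probe at (454,178) on the right (-y) end behind rest1 and the dish at (370,176). The orange bars at (179,114) and (262,148) and the pink one at (391,276) are look-alikes. I'll enlarge both racks.

```bash
python3 - <<'E'
from h import *
t=cv2.imread('pics/t0.png');s=cv2.imread('pics/s0.png')
a=cv2.resize(t[170:270,145:295],None,fx=5,fy=5,interpolation=cv2.INTER_CUBIC)
cv2.imwrite('pics/c1.png',a)
b=cv2.resize(t[160:240,345:475],(780,480),interpolation=cv2.INTER_CUBIC)
cv2.imwrite('pics/c2.png',b)
c=cv2.resize(s[170:280,360:505],(780,592),interpolation=cv2.INTER_CUBIC);cv2.imwrite('pics/c3.png',c)
E
```

```text
(no output)
```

View pics/c1.png

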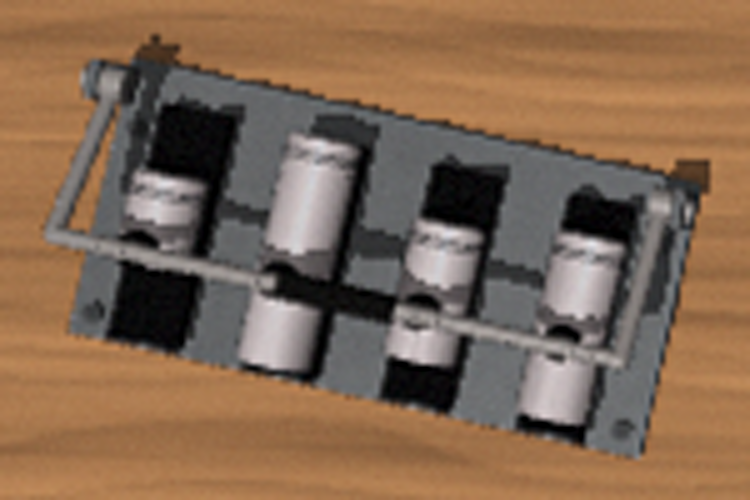

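View pics/c2.png

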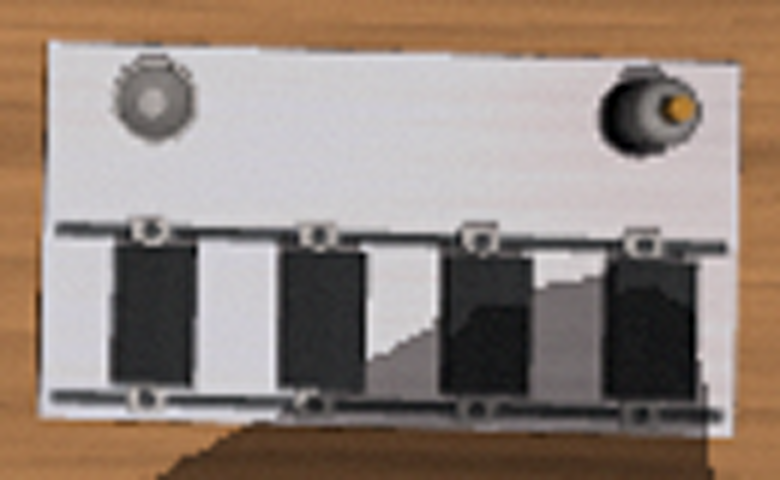

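View pics/c3.png

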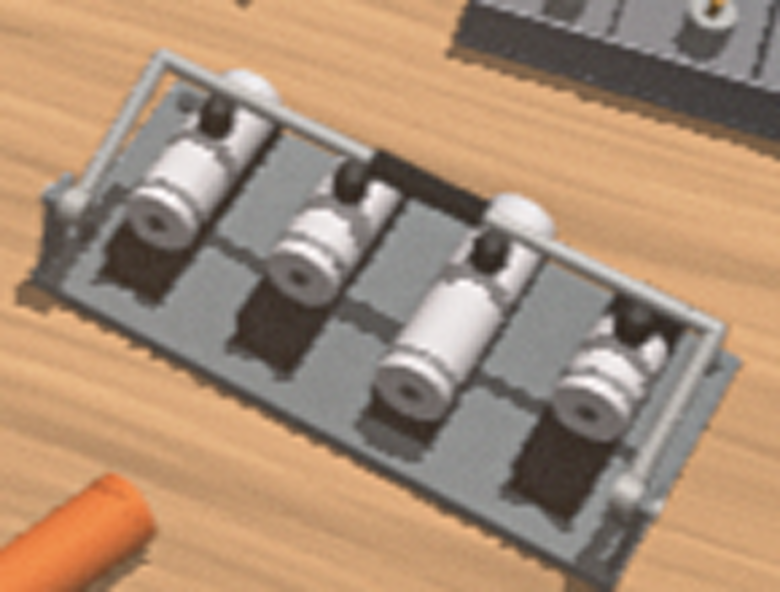

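Blocks from left to right in the top crop (c1) are: 45 at (165,205), 114 at (302,250), 68 at (437,292) and 91 at (572,325). They are told apart by length and all are white aluminium, which the orange and pink look-alikes are not. The bar sleeve is at c1 (337,298). The rests in c2 run rest4 to rest1 from left to right, and the probe is behind rest1. Next I'll measure.

```bash
python3 - <<'E'
from h import *
f=lambda X,Y:((X+.5)/5-.5+145,(Y+.5)/5-.5+170)
P={}
for n,a,b in(('114',(325,137),(280,370)),('68',(450,222),(425,362)),('91',(590,235),(555,420)),('45',(168,172),(160,245))):
    A=onz('top',*f(*a),45)[:2];B=onz('top',*f(*b),45)[:2];d=A-B
    print(n,A.round(),B.round(),'c',((A+B)/2).round(1),'len',np.linalg.norm(d).round(1),'ang',np.arctan2(d[1],d[0]).round(3))
A=onz('top',*f(278,285),89);B=onz('top',*f(398,312),89);d=A-B
print('sleeve',((A+B)/2).round(1),np.linalg.norm(d),np.arctan2(-d[0],d[1]))
A=onz('top',*f(60,237),89);B=onz('top',*f(615,360),89);d=A-B
print('bar',((A+B)/2).round(1),np.linalg.norm(d),np.arctan2(-d[0],d[1]))
A=onz('top',*f(108,85),55);B=onz('top',*f(665,205),55);d=A-B
print('hinge',A.round(),B.round(),((A+B)/2).round(1),np.arctan2(-d[0],d[1]))
# rests
t=cv2.imread('pics/t0.png');g=t.max(2)
m=np.zeros_like(g);m[203:225,360:468]=(g[203:225,360:468]<52)
m=cv2.morphologyEx(m,cv2.MORPH_OPEN,np.ones((5,5)))
n,l,s,c=cv2.connectedComponentsWithStats(m)
for k in range(1,n):
    x,y,w,h,a=s[k]
    # left edge = base z8 , right edge=top z31.5
    L=onz('top',x-.5,c[k][1],8);R=onz('top',x+w-.5,c[k][1],31.5);L2=onz('top',x-.5,c[k][1],31.5)
    U=onz('top',c[k][0],y-.5,31.5);D=onz('top',c[k][0],y+h-.5,31.5)
    print('rest px',s[k],'yL',L[1].round(1),'yLtop',L2[1].round(1),'yR',R[1].round(1),'x',U[0].round(1),D[0].round(1))
f2=lambda X,Y:((X+.5)/6-.5+345,(Y+.5)/6-.5+160)
for p in((50,43),(740,62),(733,436),(38,415)):print('plate',onz('top',*f2(*p),8)[:2].round(1))
for p in((150,231),(148,400),(319,236),(314,404),(481,240),(478,408),(645,244),(643,413)):print('post',onz('top',*f2(*p),15)[:2].round(1))
# bottle cap height: top px (323,163), scene px (315,212)
c1,d1=ray('top',323,162);c2,d2=ray('scene',315,211)
st=np.linalg.lstsq(np.c_[d1,-d2],c2-c1,rcond=None)[0];print('bottle',(c1+d1*st[0]).round(),(c2+d2*st[1]).round())
# sleeve via 2 views
g3=lambda X,Y:(X*145/780+360,Y*110/592+170)
c1,d1=ray('top',*f(338,298));c2,d2=ray('scene',*g3(432,188))
st=np.linalg.lstsq(np.c_[d1,-d2],c2-c1,rcond=None)[0];print('sleeve2',(c1+d1*st[0]).round(1),(c2+d2*st[1]).round(1))
E
```

```text
114 [523. 283.] [407. 301.] c [464.7 292.1] len 117.0 ang -0.156
68 [482. 220.] [413. 230.] c [447.4 224.9] len 70.2 ang -0.144
91 [478. 151.] [386. 165.] c [431.7 157.8] len 92.9 ang -0.156
45 [503. 360.] [467. 362.] c [485.1 361.1] len 36.3 ang -0.072
sleeve [445.  262.5  89. ] 58.01067795133722 -0.19503891606196802
bar [445.  262.7  89. ] 268.0985510453428 -0.19182764813195008
hinge [545. 387.  55.] [493. 113.  55.] [519.1 250.1  55. ] -0.18544191078430425
rest px [364 203  13  20 247] yL -103.9 yLtop -101.1 yR -133.9 x 520.1 469.7
rest px [392 203  14  21 291] yL -176.3 yLtop -171.8 yR -207.2 x 522.1 469.1
rest px [419 203  14  22 308] yL -246.2 yLtop -240.2 yR -275.6 x 523.9 468.4
rest px [446 204  15  21 315] yL -316.3 yLtop -308.6 yR -346.6 x 523.3 470.2
plate [612.1 -73.7]
plate [ 612.3 -372.6]
plate [ 450.7 -372.2]
plate [451.9 -72.5]
post [ 531.9 -117.8]
post [ 459.7 -118.7]
post [ 531.7 -190.3]
post [ 459.9 -189.7]
post [ 531.9 -259.8]
post [ 460.  -259.9]
post [ 532.1 -330.3]
post [ 459.8 -330.7]
bottle [607.   6. 126.] [606.   7. 126.]
sleeve2 [445.  263.8  84.1] [443.7 267.4  85. ]
```

```bash
cat >> h.py <<'E'
def plan(wps,start=None):
    """wps: (x,y,z,yaw,nrows); prints rows in tool units, rounding carried forward"""
    if start is None:
        s=monitor.state();start=[*s['eef_pos'],s['tcp_rot'][2]]
    p=np.array(start[:3],float);yaw=start[3];out=[]
    for x,y,z,w,n in wps:
        p0=p.copy();y0=yaw
        for k in range(1,n+1):
            d=p0+(np.array([x,y,z])-p0)*k/n-p
            c,s_=np.cos(yaw),np.sin(yaw)
            r=np.round(np.array([c*d[0]+s_*d[1],s_*d[0]-c*d[1],-d[2]])/150,3)
            t=np.round(-(y0+(w-y0)*k/n-yaw)/(np.pi/2),3)
            p=p+150*np.array([c*r[0]+s_*r[1],s_*r[0]-c*r[1],-r[2]]);yaw-=t*np.pi/2
            out.append([*r,t])
    for i in range(0,len(out),10):print(str([float(v)+0. for r in out[i:i+10] for v in r]).replace(' ',''))
    return [*p,yaw]
def st():
    s=monitor.state();print('t',round(s['t'],2),s['eef_pos'].round(1),s['tcp_rot'].round(3),'F',s['ft_force'].round(1),'op',round(s['opening']*95.1,1),'gf',round(s['grip_force'],1),'q',s['joints'].round(2))
E
python3 - <<'E'
from h import *
plan([(480,-250,214,.6,10),(445,263,200,1.386,11),(445,263,120,1.386,3)])
E
```

```text
[0.264,-0.171,0.0,-0.021,0.269,-0.161,0.0,-0.021,0.275,-0.153,0.0,-0.021,0.28,-0.144,0.0,-0.021,0.284,-0.134,0.0,-0.021,0.288,-0.125,0.001,-0.021,0.292,-0.116,0.0,-0.021,0.296,-0.105,0.0,-0.021,0.3,-0.096,0.0,-0.021,0.302,-0.086,0.0,-0.021]
[0.158,-0.269,0.008,-0.046,0.177,-0.256,0.009,-0.045,0.195,-0.244,0.008,-0.046,0.211,-0.228,0.009,-0.045,0.227,-0.214,0.008,-0.046,0.243,-0.196,0.009,-0.045,0.255,-0.178,0.008,-0.046,0.268,-0.16,0.009,-0.045,0.278,-0.141,0.008,-0.046,0.287,-0.12,0.009,-0.045]
[0.296,-0.099,0.008,-0.046,0.0,0.0,0.178,0.0,0.0,0.0,0.178,0.0,0.0,0.0,0.178,0.0]
```

Call:
move_arm(moves=[0.26,-0.17,0,-0.02,0.27,-0.16,0,-0.02,0.28,-0.15,0,-0.02,0.28,-0.14,0,-0.02,0.28,-0.13,0,-0.02,0.29,-0.13,0,-0.02,0.29,-0.12,0,-0.02,0.3,-0.11,0,-0.02,0.3,-0.1,0,-0.02,0.3,-0.09,0,-0.03], claw=44)

```text
t: 1.35
eef_pos: [482.5, -250.0, 214.5]
tcp_rot: [-3.141, 0.0, 0.601]
ft_force: [-0.3, -0.1, -1.0]
opening: 0.463
grip_force: 0.0
```

Call:
move_arm(moves=[0.16,-0.27,0.01,-0.05,0.18,-0.26,0.01,-0.04,0.2,-0.24,0.01,-0.05,0.21,-0.23,0.01,-0.04,0.23,-0.21,0.01,-0.05,0.24,-0.2,0.01,-0.04,0.25,-0.18,0.01,-0.05,0.27,-0.16,0.01,-0.04,0.28,-0.14,0.01,-0.05,0.28,-0.12,0.01,-0.05])

```text
t: 2.6
eef_pos: [449.6, 216.7, 199.4]
tcp_rot: [-3.141, 0.0, 1.325]
ft_force: [0.5, 0.7, -0.5]
opening: 0.461
grip_force: 0.0
```

Call:
move_arm(moves=[0.29,-0.1,0,-0.05,0,0,0,0,0,0,0,0])

```text
t: 2.98
eef_pos: [445.8, 260.7, 199.3]
tcp_rot: [-3.141, 0.001, 1.401]
ft_force: [-0.1, -0.7, -0.0]
opening: 0.463
grip_force: 0.0
```

```bash
python3 - <<'E'
from h import *
st();plan([(445,263,150,1.386,2),(445,263,110,1.386,2)]);pic('scene','s1.png')
E
```

```text
t 2.98 [445.8 260.7 199.3] [-3.141e+00  1.000e-03  1.401e+00] F [-0.1 -0.7 -0. ] op 44.1 gf 0.0 q [ 0.4   0.36  1.84 -0.    0.95  0.57]
[0.007,-0.004,0.164,0.005,0.007,-0.004,0.165,0.004,0.0,0.0,0.133,0.0,0.0,0.0,0.133,0.0]
```

Call:
move_arm(moves=[0.01,-0.01,0.2,0.01,0.01,0,0.2,0,0,0,0.2,0,0,0,0.1,0,0,0,0.1,0,0,0,0,0])

```text
t: 3.78
eef_pos: [445.1, 263.8, 79.1]
tcp_rot: [-3.141, 0.001, 1.385]
ft_force: [-0.7, 0.5, 0.2]
opening: 0.461
grip_force: 0.0
```

```bash
python3 - <<'E'
from h import *
st()
a=pic('scene','s1.png')
cv2.imwrite('pics/c4.png',cv2.resize(a[150:280,350:510,::-1],None,fx=4,fy=4,interpolation=cv2.INTER_CUBIC))
E
```

```text
t 3.77 [445.1 263.8  79.1] [-3.141e+00  1.000e-03  1.385e+00] F [-0.7  0.5  0.2] op 43.9 gf 0.0 q [ 0.41  0.53  1.95 -0.    0.66  0.59]
```

View pics/c4.png

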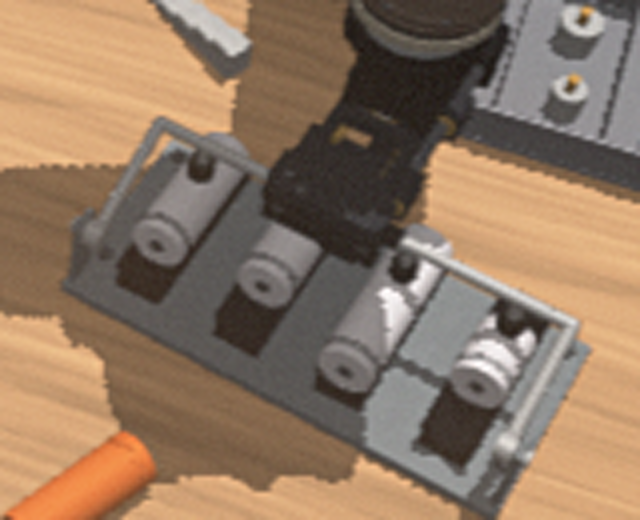

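The gripper straddles the sleeve between 114 and 68, so I'll close on it.

Call:
move_arm(moves=[0,0,0,0,0,0,0,0,0,0,0,0,0,0,0,0], claw=0)

```text
t: 4.32
eef_pos: [446.3, 264.2, 79.9]
tcp_rot: [3.139, -0.001, 1.385]
ft_force: [6.6, -1.9, -0.8]
opening: 0.144
grip_force: 30.0
```

```bash
python3 - <<'E'
from h import *
st()
s=monitor.state();p=s['eef_pos'];yaw=s['tcp_rot'][2]
a=yaw-np.pi/2;ux=np.array([np.cos(a),np.sin(a),0])
r=np.hypot(75,34);w=[]
for th in np.arange(.08,1.661,.08):
    b=np.arctan2(34,-75)-th
    q=p+ux*(75+r*np.cos(b))+np.array([0,0,-34+r*np.sin(b)]);w.append((*q,yaw,1))
e=plan(w);print(np.round(e,2),len(w))
E
```

```text
t 4.33 [446.3 264.2  79.9] [ 3.139e+00 -1.000e-03  1.385e+00] F [ 6.6 -1.9 -0.8] op 13.7 gf 30.0 q [ 0.41  0.53  1.95 -0.    0.66  0.59]
[0.0,0.02,-0.039,0.0,0.0,0.022,-0.038,0.0,0.0,0.026,-0.035,0.0,0.0,0.029,-0.034,0.0,0.0,0.031,-0.031,0.0,0.0,0.033,-0.028,0.0,0.0,0.036,-0.026,0.0,0.0,0.037,-0.023,0.0,0.0,0.04,-0.019,0.0,0.0,0.04,-0.017,0.0]
[0.0,0.042,-0.013,0.0,0.0,0.043,-0.01,0.0,0.0,0.043,-0.006,0.0,0.0,0.044,-0.003,0.0,0.0,0.044,0.001,0.0,0.0,0.044,0.004,0.0,0.0,0.043,0.007,0.0,0.0,0.043,0.011,0.0,0.0,0.041,0.015,0.0,0.0,0.04,0.017,0.0]
[555.58 243.67 119.98   1.39] 20
```

Call:
move_arm(moves=[0,0.02,-0.039,0,0,0.022,-0.038,0,0,0.026,-0.035,0,0,0.029,-0.034,0,0,0.031,-0.031,0,0,0.033,-0.028,0,0,0.036,-0.026,0,0,0.037,-0.023,0,0,0.04,-0.019,0,0,0.04,-0.017,0])

```text
t: 5.58
eef_pos: [489.6, 255.6, 124.6]
tcp_rot: [-3.138, 0.001, 1.385]
ft_force: [-10.0, 1.5, 9.1]
opening: 0.139
grip_force: 30.0
```

Call:
move_arm(moves=[0,0.042,-0.013,0,0,0.043,-0.01,0,0,0.043,-0.006,0,0,0.044,-0.003,0,0,0.044,0.001,0,0,0.044,0.004,0,0,0.043,0.007,0,0,0.043,0.011,0,0,0.041,0.015,0,0,0.04,0.017,0])

```text
t: 6.82
eef_pos: [553.6, 242.9, 120.2]
tcp_rot: [-3.14, 0.002, 1.385]
ft_force: [-5.6, -2.5, -0.2]
opening: 0.139
grip_force: 30.0
```

Call:
move_arm(moves=[0,0,0,0,0,0,0,0])

```text
t: 7.08
eef_pos: [554.0, 242.9, 120.0]
tcp_rot: [-3.141, 0.001, 1.385]
ft_force: [-1.9, -6.5, 0.8]
opening: 0.142
grip_force: 30.0
```

Call:
move_arm(moves=[0,0,0,0,0,0,0,0,0,0,-0.1,0,0,0,-0.2,0,0,0,-0.3,0,0,0,-0.3,0], claw=32)

```text
t: 7.82
eef_pos: [554.3, 243.8, 257.2]
tcp_rot: [3.141, -0.0, 1.385]
ft_force: [0.7, 0.9, 0.3]
opening: 0.338
grip_force: 0.0
```

```bash
python3 - <<'E'
from h import *
st();plan([(455,80,250,-.185,10)])
E
```

```text
t 7.83 [554.3 243.8 257.2] [ 3.141 -0.     1.385] F [0.7 0.9 0.3] op 32.1 gf 0.0 q [ 0.31  0.42  1.55 -0.    1.16  0.49]
[-0.12,-0.045,0.005,0.1,-0.125,-0.026,0.005,0.1,-0.127,-0.005,0.004,0.1,-0.127,0.014,0.005,0.1,-0.123,0.034,0.005,0.1,-0.116,0.052,0.005,0.1,-0.107,0.071,0.005,0.1,-0.094,0.086,0.005,0.1,-0.08,0.1,0.004,0.1,-0.063,0.111,0.005,0.1]
```

Call:
move_arm(moves=[-0.12,-0.05,0,0.1,-0.12,-0.03,0,0.1,-0.13,0,0,0.1,-0.13,0.01,0,0.1,-0.12,0.03,0,0.1,-0.12,0.05,0,0.1,-0.11,0.07,0,0.1,-0.09,0.09,0,0.1,-0.08,0.1,0,0.1,-0.06,0.11,0,0.1], claw=56)

```text
t: 9.07
eef_pos: [453.4, 80.1, 255.8]
tcp_rot: [-3.141, -0.002, -0.191]
ft_force: [-0.1, 0.2, 0.2]
opening: 0.589
grip_force: 0.0
```

```bash
python3 - <<'E'
from h import *
st();t=pic('top','t1.png');s=pic('scene','s2.png')
a=cv2.resize(t[165:270,145:295,::-1],(750,525),interpolation=cv2.INTER_CUBIC);cv2.imwrite('pics/c5.png',a)
E
```

```text
t 9.07 [453.4  80.1 255.8] [-3.141e+00 -2.000e-03 -1.910e-01] F [-0.1  0.2  0.2] op 56.0 gf 0.0 q [ 0.03  0.21  1.89 -0.    1.04  1.79]
```

View pics/c5.png

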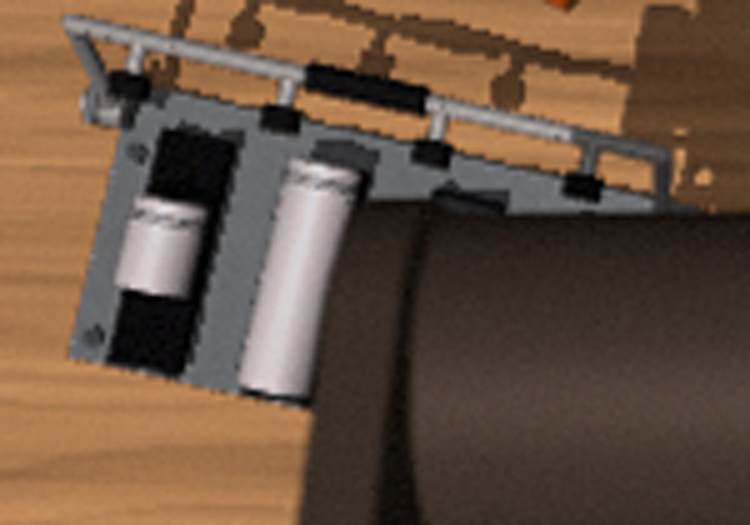

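View pics/s2.png

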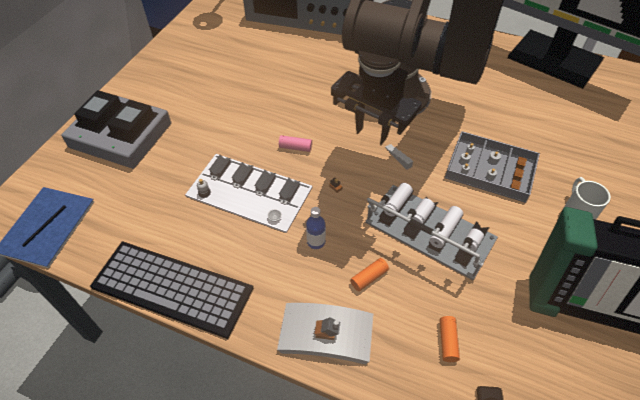

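Bar is open, with the sleeve at c5 (365,87). Block45's ends are at c5 (170,200) and (155,293), and 114's ends are at (322,160) and (277,392). The first pick is 114.

```bash
python3 - <<'E'
from h import *
f=lambda X,Y,o:((X+.5)/5-.5+145,(Y+.5)/5-.5+o)
for n,a,b,o in(('45',(170,200),(155,293),165),('114',(322,160),(277,392),165),('114o',(325,137),(280,370),170),('68',(450,222),(425,362),170),('91',(590,235),(555,420),170)):
    A=onz('top',*f(*a,o),43)[:2];B=onz('top',*f(*b,o),43)[:2];d=A-B;c=(A+B)/2
    print(n,'c',c.round(1),'len',np.linalg.norm(d).round(1),'ang',np.arctan2(d[1],d[0]).round(3),'v',(.184*c[0]+.983*c[1]).round(1))
# groove direction from 45's groove edges at z31.5 (c5)
for a,b in(((155,130),(105,365)),((238,140),(185,375))):
    A=onz('top',*f(*a,165),31.5);B=onz('top',*f(*b,165),31.5);d=A-B;print(A.round(1),B.round(1),np.arctan2(d[1],d[0]).round(3))
A=onz('top',*f(365,87,165),130);print('bar',A)
plan([(464.5,293,150,-.185,6),(464.5,293,60,-.185,3),(464.5,293,34.5,-.185,2)])
E
```

```text
45 c [478.6 362.3] len 46.6 ang -0.123 v 444.2
114 c [465.9 294.2] len 116.8 ang -0.156 v 374.9
114o c [464.7 292.7] len 117.3 ang -0.156 v 373.2
68 c [447.3 225.4] len 70.3 ang -0.144 v 303.8
91 c [431.6 158. ] len 93.1 ang -0.156 v 234.8
[536.7 372.2  31.5] [418.5 392.7  31.5] -0.172
[532.9 330.5  31.5] [414.5 352.7  31.5] -0.185
bar [554.35584155 243.48854289 130.        ]
[-0.032,-0.235,0.118,0.0,-0.032,-0.235,0.117,-0.001,-0.032,-0.235,0.118,0.0,-0.032,-0.235,0.117,-0.001,-0.032,-0.236,0.118,0.0,-0.031,-0.235,0.117,-0.001,0.0,0.0,0.2,0.0,0.0,0.0,0.2,0.0,0.0,0.0,0.2,0.0,0.0,0.0,0.085,0.0]
[0.0,0.0,0.085,0.0]
```

Call:
move_arm(moves=[-0.03,-0.24,0.12,0,-0.03,-0.24,0.12,0,-0.03,-0.24,0.12,0,-0.03,-0.24,0.12,0,-0.03,-0.23,0.12,0,-0.03,-0.23,0.11,0,0,0,0.2,0,0,0,0.2,0,0,0,0.2,0,0,0,0,0])

```text
t: 10.42
eef_pos: [465.9, 295.1, 57.0]
tcp_rot: [3.14, 0.002, -0.183]
ft_force: [-0.2, 0.1, 0.7]
opening: 0.59
grip_force: 0.0
```

```bash
python3 - <<'E'
from h import *
st();plan([(465,293.5,34.5,-.185,2)])
a=pic('scene','s3.png')
cv2.imwrite('pics/c6.png',cv2.resize(a[150:280,350:510,::-1],None,fx=4,fy=4,interpolation=cv2.INTER_CUBIC))
E
```

```text
t 10.43 [465.9 295.1  57. ] [ 3.14e+00  2.00e-03 -1.83e-01] F [-0.2  0.1  0.7] op 56.2 gf 0.0 q [ 0.44  0.6   1.88 -0.    0.66  2.2 ]
[-0.002,0.006,0.075,0.001,-0.002,0.006,0.075,0.0]
```

View pics/c6.png

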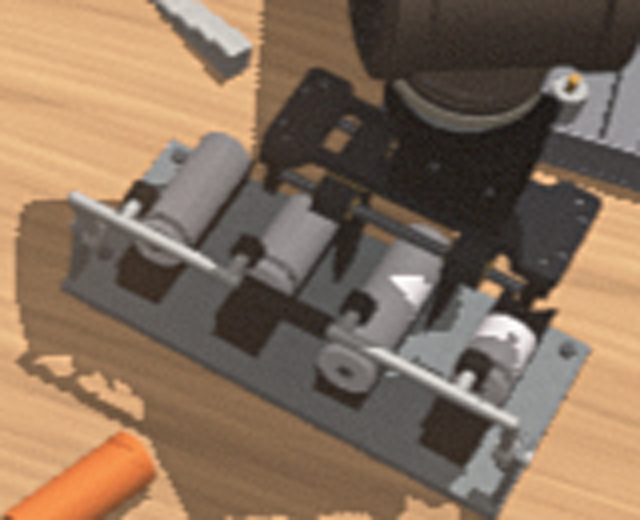

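Fingers straddle block 114 at c6 (395,270). I'll go down and grip.

Call:
move_arm(moves=[0,0.01,0.08,0,0,0,0.07,0,0,0,0,0])

```text
t: 10.85
eef_pos: [466.0, 293.2, 35.1]
tcp_rot: [3.141, 0.001, -0.186]
ft_force: [0.8, -0.6, 0.6]
opening: 0.59
grip_force: 0.0
```

Call:
move_arm(moves=[0,0,0,0,0,0,0,0,0,0,0,0,0,0,0,0,0,0,0,0], claw=25)

```text
t: 11.48
eef_pos: [467.1, 295.9, 36.8]
tcp_rot: [-3.137, -0.003, -0.186]
ft_force: [-4.2, 18.4, 4.3]
opening: 0.369
grip_force: 30.0
```

```bash
python3 - <<'E'
from h import *
st()
s=monitor.state();p=s['eef_pos']
e=plan([(p[0],p[1],p[2]+60,-.185,4)])
e=plan([(460,150,170,-.1,6),(500,-60,170,0,5),(496,-118.5,100,0,3)],e)
E
```

```text
t 11.47 [467.1 295.9  36.8] [-3.137e+00 -3.000e-03 -1.860e-01] F [-4.2 18.4  4.3] op 35.1 gf 30.0 q [0.44 0.63 1.9  0.   0.61 2.2 ]
[0.0,0.0,-0.1,0.0,0.0,0.0,-0.1,0.0,0.0,0.0,-0.1,-0.001,0.0,0.0,-0.1,0.0]
[0.022,0.161,-0.081,-0.009,0.02,0.161,-0.082,-0.009,0.017,0.161,-0.081,-0.009,0.015,0.162,-0.081,-0.009,0.013,0.162,-0.081,-0.009,0.01,0.162,-0.082,-0.009,0.081,0.273,0.0,-0.013,0.075,0.275,0.0,-0.012,0.071,0.276,0.0,-0.013,0.064,0.278,0.0,-0.013]
[0.059,0.279,0.0,-0.012,-0.009,0.13,0.156,0.0,-0.009,0.13,0.155,0.0,-0.008,0.13,0.156,0.0]
```

Call:
move_arm(moves=[0,-0.02,-0.03,0,0,0,-0.07,0,0,0,-0.15,0,0,0,-0.15,0,0,0,0,0])

```text
t: 12.1
eef_pos: [467.4, 296.3, 97.2]
tcp_rot: [-3.14, -0.002, -0.186]
ft_force: [0.2, -0.1, -3.8]
opening: 0.375
grip_force: 30.0
```

```bash
python3 - <<'E'
from h import *
st()
e=plan([(460,150,170,-.1,5),(500,-60,170,0,5),(496,-118.5,100,0,3)])
a=pic('scene','s4.png')
cv2.imwrite('pics/c7.png',cv2.resize(a[130:280,340:510,::-1],None,fx=4,fy=4,interpolation=cv2.INTER_CUBIC))
E
```

```text
t 12.1 [467.4 296.3  97.2] [-3.14e+00 -2.00e-03 -1.86e-01] F [ 0.2 -0.1 -3.8] op 35.6 gf 30.0 q [ 0.45  0.54  1.86 -0.    0.74  2.2 ]
[0.026,0.194,-0.097,-0.011,0.023,0.194,-0.097,-0.011,0.02,0.194,-0.097,-0.011,0.016,0.195,-0.097,-0.011,0.013,0.194,-0.098,-0.011,0.081,0.273,0.0,-0.013,0.075,0.275,0.0,-0.012,0.07,0.277,0.0,-0.013,0.065,0.278,0.0,-0.013,0.059,0.279,0.0,-0.012]
[-0.009,0.13,0.156,0.0,-0.009,0.13,0.155,0.0,-0.009,0.13,0.156,0.0]
```

View pics/c7.png

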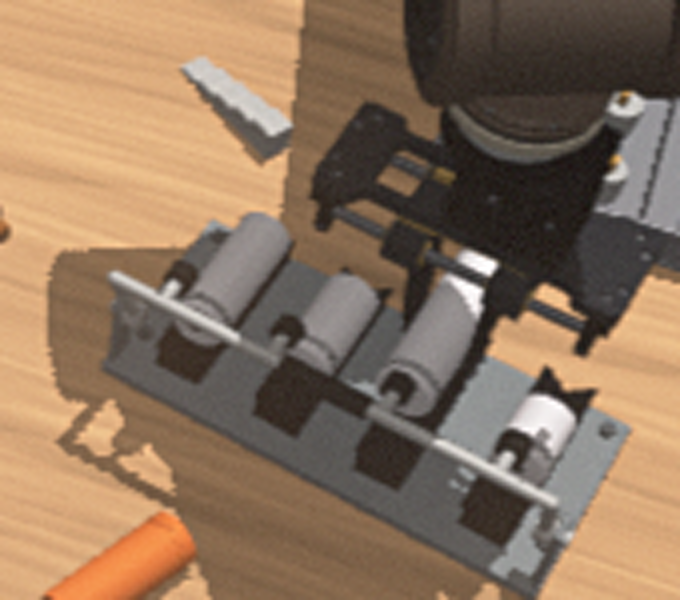

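Block 114 is held clear, but its far end at c7 (400,390) is close under a bar foot. I'll pull back towards the robot before rising.

Call:
move_arm(moves=[-0.1,0,0,0,-0.2,0,0,0,0,0,0,0])

```text
t: 12.52
eef_pos: [419.7, 304.5, 94.8]
tcp_rot: [3.14, 0.003, -0.184]
ft_force: [0.1, 0.2, -3.9]
opening: 0.372
grip_force: 30.0
```

```bash
python3 - <<'E'
from h import *
st()
e=plan([(450,150,150,-.1,5),(470,-60,150,0,5),(496,-118.5,80,0,3)])
E
```

```text
t 12.53 [419.7 304.5  94.8] [ 3.14e+00  3.00e-03 -1.84e-01] F [ 0.1  0.2 -3.9] op 35.4 gf 30.0 q [0.5  0.51 1.94 0.   0.7  2.26]
[0.077,0.195,-0.074,-0.011,0.074,0.197,-0.073,-0.01,0.071,0.197,-0.074,-0.011,0.068,0.199,-0.073,-0.011,0.064,0.2,-0.074,-0.011,0.054,0.276,0.0,-0.013,0.049,0.277,0.0,-0.012,0.044,0.278,0.0,-0.013,0.037,0.278,0.0,-0.013,0.032,0.28,0.0,-0.012]
[0.058,0.13,0.156,0.0,0.058,0.13,0.155,0.0,0.058,0.13,0.156,0.0]
```

Call:
move_arm(moves=[0.08,0.2,-0.08,-0.01,0.07,0.2,-0.07,-0.01,0.07,0.2,-0.07,-0.01,0.07,0.2,-0.07,-0.01,0.06,0.2,-0.07,-0.01,0.05,0.28,0,-0.01,0.05,0.28,0,-0.01,0.04,0.28,0,-0.01,0.04,0.28,0,-0.02,0.03,0.28,0,-0.02])

```text
t: 13.78
eef_pos: [467.3, -65.0, 149.2]
tcp_rot: [-3.142, 0.001, 0.004]
ft_force: [0.5, -1.1, -3.0]
opening: 0.372
grip_force: 30.0
```

```bash
python3 - <<'E'
from h import *
st()
e=plan([(497,-118.5,80,0,3),(497,-118.5,50,0,2)])
E
```

```text
t 13.78 [467.3 -65.  149.2] [-3.142e+00  1.000e-03  4.000e-03] F [ 0.5 -1.1 -3. ] op 35.3 gf 30.0 q [-0.28  0.37  2.   -0.    0.78  1.29]
[0.065,0.119,0.154,0.001,0.066,0.119,0.154,0.001,0.066,0.119,0.154,0.0,0.0,0.0,0.1,0.0,0.0,0.0,0.1,0.0]
```

Call:
move_arm(moves=[0.065,0.12,0.15,0,0.065,0.12,0.15,0,0.065,0.12,0.15,0,0,0,0,0,0,0,0,0])

```text
t: 14.4
eef_pos: [496.6, -117.1, 82.3]
tcp_rot: [-3.141, 0.001, 0.003]
ft_force: [0.7, 0.7, -4.3]
opening: 0.369
grip_force: 30.0
```

```bash
python3 - <<'E'
from h import *
st();a=pic('scene','s5.png');t=pic('top','t5.png')
x=cv2.resize(a[130:240,180:330,::-1],(600,440),interpolation=cv2.INTER_CUBIC)
cv2.imwrite('pics/c8.png',x)
E
```

```text
t 14.4 [ 496.6 -117.1   82.3] [-3.141e+00  1.000e-03  3.000e-03] F [ 0.7  0.7 -4.3] op 35.1 gf 30.0 q [-0.36  0.52  1.97 -0.    0.65  1.21]
```

View pics/c8.png

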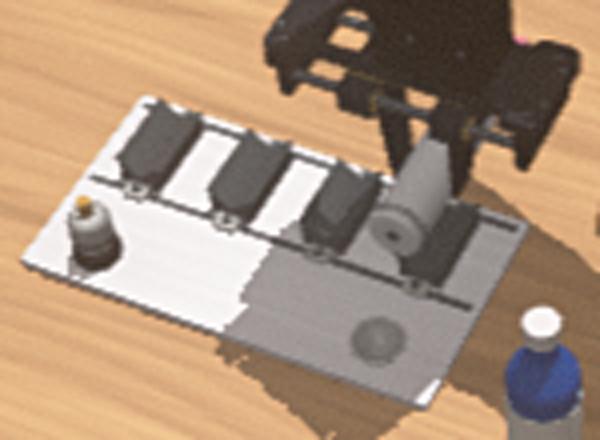

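```bash
python3 - <<'E'
from h import *
f=lambda X,Y:((X+.5)/4-.5+180,(Y+.5)/4-.5+130)
print('face',onz('scene',*f(395,232),87))
for n,p in(('r1 VL',(121,152)),('r1 VR',(161,178)),('r2 VL',(209,185)),('r2 VR',(247,212)),('r3 VL',(305,212)),('r3 VR',(345,240))):print(n,onz('scene',*f(*p),31.5))
for p in((137,190),(228,221),(319,252),(418,285)):print('post',onz('scene',*f(*p),15))
E
```

```text
face [ 550.319775   -117.24995401   87.        ]
r1 VL [ 521.94697759 -342.48596634   31.5       ]
r1 VR [ 531.46571231 -305.80546887   31.5       ]
r2 VL [ 524.23515521 -273.0687678    31.5       ]
r2 VR [ 534.88218792 -238.37373553   31.5       ]
r3 VL [ 519.83943252 -202.95447269   31.5       ]
r3 VR [ 530.65515696 -167.76278773   31.5       ]
post [ 536.00614678 -324.99128877   15.        ]
post [ 535.66342967 -254.84170153   15.        ]
post [ 535.32893686 -186.37551561   15.        ]
post [ 534.43601896 -113.99143857   15.        ]
```

The scene view shows the top camera reads about 4 mm low in y, which matches the side force during the grasp. Corrected targets: rests at y ≈ -114.5, -186, -255.5 and -325, at x ≈ 497.

Call:
move_arm(moves=[0.02,-0.017,0.1,0,0,0,0.1,0,0,0,0.06,0,0,0,0.03,0,0,0,0,0,0,0,0,0])

```text
t: 15.25
eef_pos: [500.0, -114.9, 38.7]
tcp_rot: [3.141, -0.0, 0.003]
ft_force: [0.2, -0.2, -3.1]
opening: 0.373
grip_force: 30.0
```

Call:
move_arm(moves=[0,0,0.01,0,0,0,0,0,0,0,0,0])

```text
t: 15.62
eef_pos: [500.2, -115.2, 37.7]
tcp_rot: [3.141, -0.001, 0.003]
ft_force: [-1.8, -3.1, 6.5]
opening: 0.375
grip_force: 30.0
```

Call:
move_arm(moves=[0,0.01,0,0,0,0,0.005,0,0,0,0,0])

```text
t: 16.0
eef_pos: [499.9, -116.4, 36.5]
tcp_rot: [3.141, -0.0, 0.003]
ft_force: [-1.1, -1.7, 2.0]
opening: 0.37
grip_force: 30.0
```

Call:
move_arm(moves=[0,0,0,0,0,0,0,0,0,0,0,0,0,0,-0.1,0,0,0,-0.2,0,0,0,-0.3,0,0,0,-0.2,0,0,0,0,0], claw=50)

```text
t: 17.0
eef_pos: [500.7, -116.6, 159.3]
tcp_rot: [3.14, -0.005, 0.003]
ft_force: [-0.1, 0.0, -0.6]
opening: 0.526
grip_force: 0.0
```

```bash
python3 - <<'E'
from h import *
st();a=pic('scene','s6.png')
# pick 91: top-camera centre (431.6,158)+y4
plan([(400,150,150,-.185,7),(431.5,162,70,-.185,3)])
x=cv2.resize(a[130:240,180:330,::-1],(600,440),interpolation=cv2.INTER_CUBIC)
cv2.imwrite('pics/c9.png',x)
E
```

```text
t 17.0 [ 500.7 -116.6  159.3] [ 3.14e+00 -5.00e-03  3.00e-03] F [-0.1  0.  -0.6] op 50.0 gf 0.0 q [-0.36  0.4   1.89 -0.    0.84  1.21]
[-0.095,-0.254,0.007,0.017,-0.101,-0.251,0.008,0.017,-0.108,-0.249,0.007,0.017,-0.115,-0.246,0.008,0.017,-0.121,-0.242,0.007,0.017,-0.127,-0.239,0.007,0.017,-0.134,-0.236,0.008,0.018,0.064,-0.039,0.178,0.0,0.064,-0.039,0.177,0.0,0.063,-0.04,0.178,0.0]
```

View pics/c9.png

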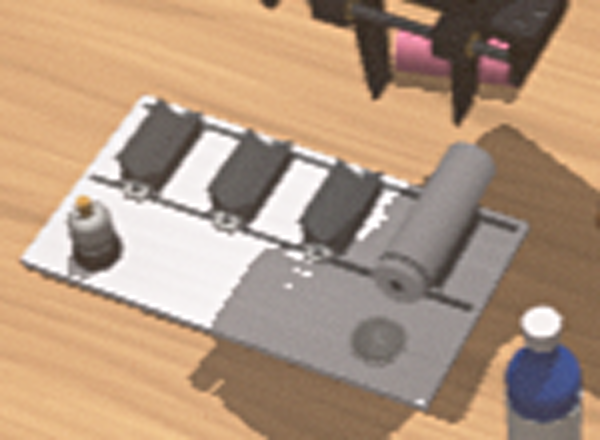

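Block 114 is seated in rest4, with its face at c9 (400,280). I'll cross-check the other blocks from the scene view.

```bash
python3 - <<'E'
from h import *
f=lambda X,Y:((X+.5)/4-.5+180,(Y+.5)/4-.5+130)
print('114 face placed',onz('scene',*f(401,280),41.5).round(1))
g3=lambda X,Y:((X+.5)*145/780-.5+360,(Y+.5)*110/592-.5+170)
u=np.array([np.cos(.185),-np.sin(.185)])
for n,p,L in(('91',(158,224),91),('68',(299,278),68),('114',(411,392),114),('45',(590,410),45)):
    A=onz('scene',*g3(*p),41.5)[:2];print(n,A.round(1),'c',(A-u*L/2).round(1))
E
```

```text
114 face placed [ 552.6 -115.5   41.5]
91 [478.4 152.8] c [433.7 161.2]
68 [482.2 222.3] c [448.8 228.5]
114 [522.4 286.3] c [466.3 296.8]
45 [500.5 361.8] c [478.4 366. ]
```

```bash
python3 - <<'E'
from h import *
plan([(433.5,161.5,130,-.185,7),(433.5,161.5,60,-.185,3),(433.5,161.5,36,-.185,2)])
E
```

```text
[-0.063,-0.265,0.026,0.017,-0.069,-0.263,0.027,0.017,-0.077,-0.261,0.026,0.017,-0.084,-0.259,0.027,0.017,-0.09,-0.257,0.026,0.017,-0.098,-0.254,0.027,0.017,-0.104,-0.252,0.026,0.018,0.0,0.0,0.156,0.0,0.0,0.0,0.155,0.0,0.0,0.0,0.156,0.0]
[0.0,0.0,0.08,0.0,0.0,0.0,0.08,0.0]
```

Call:
move_arm(moves=[-0.06,-0.27,0.03,0.02,-0.07,-0.26,0.03,0.02,-0.08,-0.26,0.03,0.02,-0.08,-0.26,0.03,0.02,-0.09,-0.26,0.03,0.02,-0.1,-0.25,0.03,0.01,-0.1,-0.25,0.02,0.01,0,0,0.15,0,0,0,0.1,0,0,0,0,0], claw=56)

```text
t: 18.3
eef_pos: [436.2, 162.0, 87.5]
tcp_rot: [3.14, 0.003, -0.186]
ft_force: [-0.6, -0.8, -0.5]
opening: 0.588
grip_force: 0.0
```

```bash
python3 - <<'E'
from h import *
st();plan([(433.5,161.5,60,-.185,3),(433.5,161.5,36,-.185,2)])
E
```

```text
t 18.3 [436.2 162.   87.5] [ 3.14e+00  3.00e-03 -1.86e-01] F [-0.6 -0.8 -0.5] op 55.9 gf 0.0 q [ 0.21  0.46  2.07 -0.    0.61  1.97]
[-0.006,0.002,0.061,0.0,-0.006,0.003,0.061,0.0,-0.005,0.002,0.062,0.0,0.0,0.0,0.08,0.0,0.0,0.0,0.08,0.0]
```

Call:
move_arm(moves=[-0.01,0.005,0.12,0,-0.01,0,0.12,0,0,0,0.07,0,0,0,0.035,0,0,0,0,0])

```text
t: 18.92
eef_pos: [434.3, 161.9, 37.2]
tcp_rot: [3.141, 0.0, -0.186]
ft_force: [-0.2, -0.6, -0.1]
opening: 0.587
grip_force: 0.0
```

Call:
move_arm(moves=[0,0,0,0,0,0,0,0,0,0,0,0,0,0,0,0,0,0,0,0], claw=25)

```text
t: 19.55
eef_pos: [433.9, 160.6, 37.6]
tcp_rot: [3.14, 0.0, -0.185]
ft_force: [0.1, -17.7, 6.8]
opening: 0.371
grip_force: 30.0
```

Call:
move_arm(moves=[0,0.01,-0.03,0,0,0,-0.07,0,0,0,-0.2,0,-0.1,0,-0.1,0,-0.1,0,-0.1,0,0,0,0,0])

```text
t: 20.3
eef_pos: [404.3, 166.4, 113.4]
tcp_rot: [-3.141, -0.002, -0.185]
ft_force: [0.7, -0.0, -1.7]
opening: 0.372
grip_force: 30.0
```

```bash
python3 - <<'E'
from h import *
st();plan([(440,-20,140,-.06,4),(470,-150,140,0,4),(498.5,-187.5,80,0,2),(498.5,-187.5,39.5,0,3)])
E
```

```text
t 20.3 [404.3 166.4 113.4] [-3.141e+00 -2.000e-03 -1.850e-01] F [ 0.7 -0.  -1.7] op 35.4 gf 30.0 q [ 0.24  0.39  2.12 -0.    0.64  1.99]
[0.116,0.294,-0.044,-0.02,0.106,0.298,-0.045,-0.02,0.097,0.302,-0.044,-0.02,0.087,0.304,-0.045,-0.019,0.063,0.213,0.0,-0.01,0.06,0.214,0.0,-0.009,0.057,0.215,0.0,-0.01,0.053,0.216,0.0,-0.01,0.095,0.125,0.2,0.0,0.095,0.125,0.2,0.0]
[0.0,0.0,0.09,0.0,0.0,0.0,0.09,0.0,0.0,0.0,0.09,0.0]
```

Call:
move_arm(moves=[0.12,0.29,-0.04,-0.02,0.11,0.3,-0.04,-0.02,0.1,0.3,-0.04,-0.02,0.09,0.3,-0.04,-0.02,0.06,0.21,0,-0.01,0.06,0.21,0,-0.01,0.06,0.22,0,-0.01,0.05,0.22,0,-0.01,0.09,0.13,0.1,0,0.09,0.12,0.1,0])

```text
t: 21.55
eef_pos: [499.8, -188.5, 105.3]
tcp_rot: [3.141, -0.0, 0.002]
ft_force: [0.8, 0.9, -2.4]
opening: 0.374
grip_force: 30.0
```

```bash
python3 - <<'E'
from h import *
st();plan([(498.5,-187.5,75,0,2),(498.5,-187.5,39.5,0,3)])
E
```

```text
t 21.55 [ 499.8 -188.5  105.3] [ 3.141e+00 -0.000e+00  2.000e-03] F [ 0.8  0.9 -2.4] op 35.5 gf 30.0 q [-0.48  0.51  1.9  -0.    0.74  1.08]
[-0.004,-0.003,0.101,0.001,-0.005,-0.004,0.101,0.0,0.0,0.0,0.079,0.0,0.0,0.0,0.079,0.0,0.0,0.0,0.079,0.0]
```

Call:
move_arm(moves=[-0.01,0,0.15,0,0,0,0.12,0,0,0,0.1,0,0,0,0.05,0,0,0,0.02,0,0,0,0,0,0,0,0,0])

```text
t: 22.42
eef_pos: [497.8, -187.3, 40.7]
tcp_rot: [3.141, -0.001, 0.003]
ft_force: [1.1, -0.5, -2.1]
opening: 0.376
grip_force: 30.0
```

Call:
move_arm(moves=[0,0,0.01,0,0,0,0,0,0,0,0,0])

```text
t: 22.8
eef_pos: [497.7, -187.3, 38.8]
tcp_rot: [3.141, -0.0, 0.003]
ft_force: [0.3, -0.9, -0.9]
opening: 0.37
grip_force: 30.0
```

```bash
python3 - <<'E'
from h import *
st();a=pic('scene','s7.png')
x=cv2.resize(a[130:240,180:330,::-1],(600,440),interpolation=cv2.INTER_CUBIC)
cv2.imwrite('pics/c10.png',x)
E
```

```text
t 22.8 [ 497.7 -187.3   38.8] [ 3.141e+00 -0.000e+00  3.000e-03] F [ 0.3 -0.9 -0.9] op 35.2 gf 30.0 q [-0.48  0.61  1.95 -0.    0.58  1.08]
```

Call:
move_arm(moves=[0,0,0.008,0,0,0,0,0,0,0,0,0])

```text
t: 23.22
eef_pos: [497.9, -187.7, 38.3]
tcp_rot: [3.141, -0.001, 0.003]
ft_force: [-2.1, -2.4, 8.6]
opening: 0.371
grip_force: 30.0
```

Contact. I'll nudge -y a little and release.

Call:
move_arm(moves=[0,0.008,0,0,0,0,0,0])

```text
t: 23.48
eef_pos: [497.6, -188.5, 37.6]
tcp_rot: [3.141, -0.0, 0.003]
ft_force: [0.2, -0.8, 3.0]
opening: 0.375
grip_force: 30.0
```

Call:
move_arm(moves=[0,0,0,0,0,0,0,0,0,0,0,0,0,0,-0.1,0,0,0,-0.2,0,0,0,-0.3,0,0,0,-0.1,0,0,0,0,0], claw=50)

```text
t: 24.48
eef_pos: [497.8, -188.5, 143.5]
tcp_rot: [3.141, -0.002, 0.003]
ft_force: [-0.9, -0.4, -0.5]
opening: 0.528
grip_force: 0.0
```

```bash
python3 - <<'E'
from h import *
st();plan([(448.5,227.5,130,-.185,10),(448.5,227.5,90,-.185,2)])
E
```

```text
t 24.48 [ 497.8 -188.5  143.5] [ 3.141e+00 -2.000e-03  3.000e-03] F [-0.9 -0.4 -0.5] op 50.2 gf 0.0 q [-0.49  0.45  1.87 -0.    0.82  1.08]
[-0.032,-0.277,0.009,0.012,-0.037,-0.277,0.009,0.012,-0.043,-0.276,0.009,0.012,-0.048,-0.275,0.009,0.012,-0.052,-0.274,0.009,0.012,-0.059,-0.274,0.009,0.012,-0.063,-0.272,0.009,0.012,-0.068,-0.27,0.009,0.012,-0.073,-0.27,0.009,0.012,-0.079,-0.268,0.009,0.012]
[0.0,0.0,0.133,0.0,0.0,0.0,0.134,0.0]
```

Call:
move_arm(moves=[-0.03,-0.28,0.01,0.01,-0.04,-0.28,0.01,0.01,-0.04,-0.28,0.01,0.01,-0.05,-0.28,0.01,0.01,-0.05,-0.27,0.01,0.01,-0.06,-0.27,0.01,0.01,-0.06,-0.27,0.01,0.01,-0.07,-0.27,0.01,0.01,-0.07,-0.27,0.01,0.02,-0.08,-0.27,0.01,0.02], claw=56)

```text
t: 25.72
eef_pos: [442.7, 229.1, 126.0]
tcp_rot: [3.14, 0.002, -0.187]
ft_force: [1.0, -0.2, -0.8]
opening: 0.589
grip_force: 0.0
```

```bash
python3 - <<'E'
from h import *
st();plan([(448.5,227.5,85,-.185,2),(448.5,227.5,36.5,-.185,3)])
E
```

```text
t 25.73 [442.7 229.1 126. ] [ 3.14e+00  2.00e-03 -1.87e-01] F [ 1.  -0.2 -0.8] op 56.0 gf 0.0 q [ 0.34  0.43  1.96 -0.    0.75  2.1 ]
[0.02,0.002,0.137,-0.001,0.02,0.001,0.137,0.0,0.0,0.0,0.108,0.0,0.0,0.0,0.107,0.0,0.0,0.0,0.108,0.0]
```

Call:
move_arm(moves=[0.02,0,0.14,0,0.02,0,0.14,0,0,0,0.12,0,0,0,0.12,0,0,0,0.05,0,0,0,0.02,0,0,0,0,0])

```text
t: 26.6
eef_pos: [449.5, 226.8, 39.0]
tcp_rot: [3.141, 0.0, -0.186]
ft_force: [-0.0, 0.7, -0.5]
opening: 0.59
grip_force: 0.0
```

Call:
move_arm(moves=[0,0,0,0,0,0,0,0,0,0,0,0,0,0,0,0,0,0,0,0], claw=25)

```text
t: 27.22
eef_pos: [450.3, 228.1, 39.7]
tcp_rot: [-3.139, -0.002, -0.186]
ft_force: [-2.3, 11.1, 4.0]
opening: 0.374
grip_force: 29.9
```

The grip is near the fingertips, so I'll regrip 4 mm deeper.

Call:
move_arm(moves=[0,-0.01,0,0,0,0,0,0,0,0,0.03,0,0,0,0,0], claw=50)

```text
t: 27.72
eef_pos: [449.6, 228.1, 34.0]
tcp_rot: [3.141, 0.001, -0.186]
ft_force: [-0.1, -0.3, -1.1]
opening: 0.528
grip_force: 0.0
```

Call:
move_arm(moves=[0,0,0,0,0,0,0,0,0,0,0,0,0,0,0,0], claw=25)

```text
t: 28.22
eef_pos: [450.0, 228.5, 34.5]
tcp_rot: [-3.141, -0.0, -0.186]
ft_force: [0.3, 3.5, 0.1]
opening: 0.374
grip_force: 30.0
```

Call:
move_arm(moves=[0,0,-0.03,0,0,0,-0.07,0,0,0,-0.2,0,-0.1,0,-0.1,0,-0.1,0,-0.1,0,0,0,0,0])

```text
t: 28.98
eef_pos: [419.2, 234.1, 110.4]
tcp_rot: [-3.141, -0.001, -0.185]
ft_force: [0.3, 0.1, -2.8]
opening: 0.373
grip_force: 30.0
```

```bash
python3 - <<'E'
from h import *
st();plan([(430,-20,140,-.08,6),(470,-200,140,0,5),(499,-258,100,0,3)])
E
```

```text
t 28.98 [419.2 234.1 110.4] [-3.141e+00 -1.000e-03 -1.850e-01] F [ 0.3  0.1 -2.8] op 35.5 gf 30.0 q [ 0.37  0.44  2.02 -0.    0.68  2.13]
[0.064,0.275,-0.033,-0.011,0.058,0.277,-0.033,-0.011,0.055,0.277,-0.033,-0.011,0.049,0.278,-0.033,-0.011,0.044,0.279,-0.033,-0.012,0.039,0.28,-0.033,-0.011,0.072,0.235,0.0,-0.01,0.069,0.236,0.0,-0.01,0.065,0.237,0.0,-0.01,0.061,0.239,0.0,-0.011]
[0.057,0.239,0.0,-0.01,0.064,0.129,0.089,0.0,0.065,0.129,0.089,0.0,0.064,0.129,0.089,0.0]
```

Call:
move_arm(moves=[0.06,0.28,-0.03,-0.01,0.06,0.28,-0.03,-0.01,0.06,0.28,-0.03,-0.01,0.05,0.28,-0.03,-0.01,0.04,0.28,-0.03,-0.01,0.04,0.28,-0.03,-0.01,0.07,0.24,0,-0.01,0.07,0.24,0,-0.01,0.07,0.24,0,-0.01,0.06,0.24,0,-0.01])

```text
t: 30.22
eef_pos: [460.2, -170.1, 135.8]
tcp_rot: [-3.141, 0.001, -0.028]
ft_force: [0.1, 0.5, -2.4]
opening: 0.37
grip_force: 30.0
```

Call:
move_arm(moves=[0.06,0.24,0,-0.02,0.06,0.13,0.09,0,0.06,0.13,0.09,0,0.06,0.11,0.09,0,0,0,0,0])

```text
t: 30.85
eef_pos: [495.2, -261.0, 94.4]
tcp_rot: [-3.141, 0.002, 0.002]
ft_force: [-1.1, -0.4, -1.7]
opening: 0.371
grip_force: 30.0
```

```bash
python3 - <<'E'
from h import *
st();plan([(499,-258,60,0,2),(499,-258,38,0,2)])
E
```

```text
t 30.85 [ 495.2 -261.    94.4] [-3.141e+00  2.000e-03  2.000e-03] F [-1.1 -0.4 -1.7] op 35.3 gf 30.0 q [-0.6   0.55  1.84 -0.    0.75  0.97]
[0.013,-0.01,0.115,0.001,0.012,-0.01,0.115,0.0,0.0,0.0,0.073,0.0,0.0,0.0,0.073,0.0]
```

Call:
move_arm(moves=[0.02,-0.02,0.12,0,0.005,0,0.12,0,0,0,0.09,0,0,0,0.04,0,0,0,0,0,0,0,0,0])

```text
t: 31.6
eef_pos: [499.3, -257.6, 41.0]
tcp_rot: [3.141, -0.001, 0.003]
ft_force: [-0.1, -0.3, -2.4]
opening: 0.371
grip_force: 30.0
```

Call:
move_arm(moves=[0,0,0.01,0,0,0,0,0,0,0,0,0])

```text
t: 31.98
eef_pos: [499.0, -257.5, 39.1]
tcp_rot: [3.141, -0.0, 0.003]
ft_force: [-0.1, -0.5, -2.1]
opening: 0.372
grip_force: 30.0
```

Call:
move_arm(moves=[0,0,0.02,0,0,0,0,0,0,0,0,0])

```text
t: 32.35
eef_pos: [499.0, -257.4, 35.9]
tcp_rot: [3.142, 0.0, 0.003]
ft_force: [-0.8, 0.7, -2.3]
opening: 0.371
grip_force: 30.0
```

Call:
move_arm(moves=[0,0,0.01,0,0,0,0,0,0,0,0,0])

```text
t: 32.72
eef_pos: [499.2, -257.8, 34.8]
tcp_rot: [3.141, -0.001, 0.003]
ft_force: [-1.1, -3.9, 3.3]
opening: 0.374
grip_force: 30.0
```

Call:
move_arm(moves=[0,0.007,0,0,0,0,0,0])

```text
t: 32.98
eef_pos: [499.0, -258.2, 34.5]
tcp_rot: [-3.141, 0.0, 0.003]
ft_force: [0.3, 1.8, 2.2]
opening: 0.372
grip_force: 30.0
```

Call:
move_arm(moves=[0,0,0,0,0,0,0,0,0,0,0,0,0,0,-0.1,0,0,0,-0.2,0,0,0,-0.3,0,0,0,-0.1,0,0,0,0,0], claw=50)

```text
t: 33.98
eef_pos: [499.2, -258.6, 140.6]
tcp_rot: [3.14, -0.002, 0.003]
ft_force: [0.0, -0.3, 0.3]
opening: 0.528
grip_force: 0.0
```

```bash
python3 - <<'E'
from h import *
st();plan([(460,50,140,-.1,6),(479,366,130,-.185,7)])
E
```

```text
t 33.98 [ 499.2 -258.6  140.6] [ 3.14e+00 -2.00e-03  3.00e-03] F [ 0.  -0.3  0.3] op 50.2 gf 0.0 q [-0.6   0.49  1.8  -0.    0.85  0.97]
[-0.043,-0.343,0.001,0.011,-0.048,-0.342,0.0,0.011,-0.055,-0.342,0.001,0.011,-0.06,-0.34,0.0,0.011,-0.066,-0.339,0.001,0.011,-0.072,-0.338,0.001,0.01,-0.012,-0.301,0.009,0.008,-0.016,-0.301,0.01,0.008,-0.019,-0.301,0.009,0.007,-0.023,-0.301,0.01,0.008]
[-0.026,-0.3,0.009,0.008,-0.031,-0.3,0.01,0.008,-0.034,-0.3,0.009,0.008]
```

Call:
move_arm(moves=[-0.04,-0.34,0,0.01,-0.05,-0.34,0,0.01,-0.06,-0.34,0,0.01,-0.06,-0.34,0,0.01,-0.07,-0.34,0,0.01,-0.07,-0.34,0,0.01,-0.01,-0.3,0.01,0.01,-0.02,-0.3,0.01,0.01,-0.02,-0.3,0.01,0.01,-0.02,-0.3,0.01,0.01], claw=56)

```text
t: 35.22
eef_pos: [467.3, 230.7, 132.0]
tcp_rot: [3.14, 0.002, -0.155]
ft_force: [0.7, 0.6, 0.6]
opening: 0.589
grip_force: 0.0
```

Call:
move_arm(moves=[-0.03,-0.3,0.01,0.01,-0.03,-0.3,0.01,0.01,-0.03,-0.28,0.01,0,0,0,0,0])

```text
t: 35.72
eef_pos: [476.1, 363.7, 126.9]
tcp_rot: [3.14, 0.002, -0.183]
ft_force: [0.2, -1.4, -0.6]
opening: 0.59
grip_force: 0.0
```

```bash
python3 - <<'E'
from h import *
st();plan([(479.5,365,85,-.185,2),(479.5,365,35,-.185,3)])
E
```

```text
t 35.73 [476.1 363.7 126.9] [ 3.14e+00  2.00e-03 -1.83e-01] F [ 0.2 -1.4 -0.6] op 56.1 gf 0.0 q [0.54 0.55 1.71 0.   0.88 2.3 ]
[0.01,-0.006,0.14,0.001,0.01,-0.007,0.139,0.0,0.0,0.0,0.111,0.0,0.0,0.0,0.112,0.0,0.0,0.0,0.111,0.0]
```

Call:
move_arm(moves=[0.01,-0.01,0.14,0,0.01,0,0.14,0,0,0,0.12,0,0,0,0.12,0,0,0,0.07,0,0,0,0.02,0,0,0,0,0])

```text
t: 36.6
eef_pos: [480.3, 362.7, 37.6]
tcp_rot: [-3.142, -0.0, -0.186]
ft_force: [0.0, 0.6, 0.3]
opening: 0.59
grip_force: 0.0
```

Call:
move_arm(moves=[0,0,0,0,0,0,0,0,0,0,0,0,0,0,0,0,0,0,0,0], claw=25)

```text
t: 37.22
eef_pos: [481.2, 364.6, 38.6]
tcp_rot: [-3.137, -0.003, -0.186]
ft_force: [-1.0, 9.1, 3.4]
opening: 0.373
grip_force: 29.9
```

Call:
move_arm(moves=[0,-0.01,0,0,0,0,0,0,-0.015,0,0.02,0,0,0,0,0], claw=50)

```text
t: 37.72
eef_pos: [477.9, 364.3, 34.1]
tcp_rot: [3.141, 0.001, -0.186]
ft_force: [0.3, -0.2, -0.1]
opening: 0.525
grip_force: 0.0
```

Call:
move_arm(moves=[0,0,0,0,0,0,0,0,0,0,0,0,0,0,0,0], claw=25)

```text
t: 38.22
eef_pos: [478.8, 365.3, 34.8]
tcp_rot: [-3.14, -0.001, -0.186]
ft_force: [0.6, 4.8, 0.2]
opening: 0.371
grip_force: 30.0
```

Call:
move_arm(moves=[0,0,-0.03,0,0,0,-0.07,0,0,0,-0.2,0,-0.1,0,-0.1,0,-0.1,0,-0.1,0,0,0,0,0])

```text
t: 38.98
eef_pos: [447.6, 370.6, 110.4]
tcp_rot: [-3.141, -0.001, -0.184]
ft_force: [-0.2, -0.2, -1.2]
opening: 0.378
grip_force: 30.0
```

```bash
python3 - <<'E'
from h import *
st();plan([(460,0,150,-.08,8),(470,-270,150,0,6),(499,-328.5,100,0,3)])
E
```

```text
t 38.98 [447.6 370.6 110.4] [-3.141e+00 -1.000e-03 -1.840e-01] F [-0.2 -0.2 -1.2] op 35.9 gf 30.0 q [ 0.58  0.55  1.78 -0.    0.81  2.33]
[0.067,0.302,-0.033,-0.008,0.063,0.302,-0.033,-0.009,0.058,0.304,-0.033,-0.008,0.055,0.304,-0.033,-0.008,0.051,0.304,-0.033,-0.009,0.047,0.306,-0.033,-0.008,0.043,0.306,-0.033,-0.008,0.039,0.306,-0.033,-0.008,0.035,0.298,0.0,-0.009,0.031,0.299,0.0,-0.008]
[0.027,0.299,0.0,-0.009,0.024,0.299,0.0,-0.008,0.019,0.3,0.0,-0.009,0.015,0.3,0.0,-0.008,0.064,0.13,0.111,0.0,0.065,0.13,0.111,0.0,0.064,0.13,0.112,0.0]
```

Call:
move_arm(moves=[0.07,0.3,-0.03,-0.01,0.06,0.3,-0.03,-0.01,0.06,0.3,-0.03,-0.01,0.06,0.3,-0.03,-0.01,0.05,0.3,-0.03,-0.01,0.05,0.31,-0.03,-0.01,0.04,0.31,-0.03,-0.01,0.04,0.31,-0.03,-0.01,0.03,0.3,0,-0.01,0.03,0.3,0,-0.01])

```text
t: 40.22
eef_pos: [469.4, -91.7, 145.0]
tcp_rot: [-3.142, 0.001, -0.028]
ft_force: [0.5, 0.5, -0.6]
opening: 0.375
grip_force: 30.0
```

Call:
move_arm(moves=[0.03,0.3,0,-0.01,0.02,0.3,0,-0.01,0.02,0.3,0,0,0.02,0.3,0,0,0.06,0.13,0.11,0,0.06,0.13,0.11,0,0.06,0.12,0.11,0,0,0,0,0])

```text
t: 41.22
eef_pos: [508.2, -327.6, 94.0]
tcp_rot: [-3.14, 0.002, 0.002]
ft_force: [-0.1, 0.1, -2.1]
opening: 0.37
grip_force: 30.0
```

```bash
python3 - <<'E'
from h import *
st();plan([(498.5,-328.5,60,0,2),(498.5,-328.5,38,0,2)])
E
```

```text
t 41.23 [ 508.2 -327.6   94. ] [-3.14e+00  2.00e-03  2.00e-03] F [-0.1  0.1 -2.1] op 35.2 gf 30.0 q [-0.68  0.6   1.73 -0.    0.82  0.89]
[-0.032,0.003,0.113,0.001,-0.033,0.003,0.114,0.0,0.0,0.0,0.073,0.0,0.0,0.0,0.073,0.0]
```

Call:
move_arm(moves=[-0.035,0,0.12,0,-0.03,0,0.12,0,0,0,0.09,0,0,0,0.04,0,0,0,0.01,0,0,0,0,0,0,0,0,0])

```text
t: 42.1
eef_pos: [499.1, -327.4, 39.4]
tcp_rot: [3.141, -0.001, 0.003]
ft_force: [-0.5, 0.1, -1.9]
opening: 0.373
grip_force: 30.0
```

```bash
python3 - <<'E'
from h import *
st();a=pic('scene','s8.png');t=pic('top','t8.png')
x=cv2.resize(a[125:235,170:330,::-1],(800,550),interpolation=cv2.INTER_CUBIC)
cv2.imwrite('pics/c11.png',x)
E
```

```text
t 42.1 [ 499.1 -327.4   39.4] [ 3.141e+00 -1.000e-03  3.000e-03] F [-0.5  0.1 -1.9] op 35.4 gf 30.0 q [-0.69  0.67  1.78 -0.    0.69  0.88]
```

View pics/c11.png

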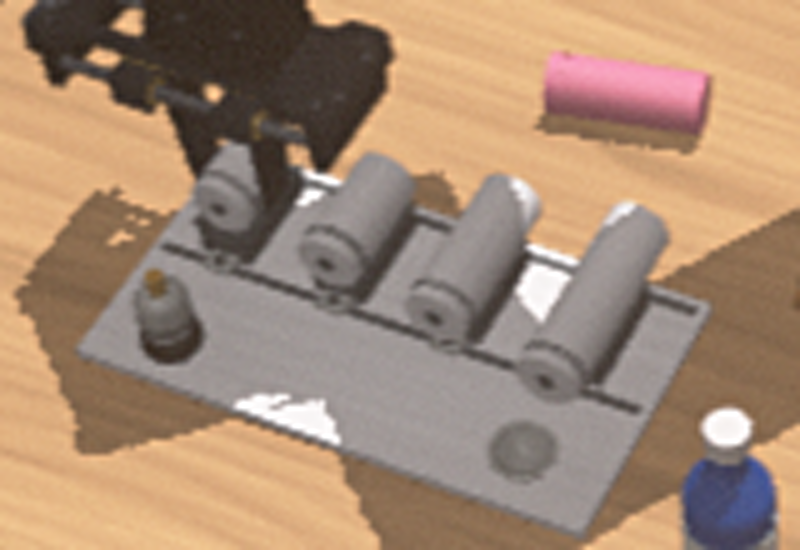

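The three placed blocks sit parallel in their rests, with front faces at (325,262), (432,317) and (548,380). Block 45 is over rest1 at (222,200). I'll finish lowering it.

```bash
python3 - <<'E'
from h import *
f=lambda X,Y:((X+.5)/5-.5+170,(Y+.5)/5-.5+125)
for n,p,L,z in(('45',(220,202),45,44.),('68',(325,262),68,41.5),('91',(432,317),91,41.5),('114',(548,381),114,41.5)):
    A=onz('scene',*f(*p),z);print(n,A.round(1),'cx',(A[0]-L/2).round(1))
E
```

```text
45 [ 518.5 -330.4   44. ] cx 496.0
68 [ 531.6 -259.    41.5] cx 497.6
91 [ 542.6 -189.4   41.5] cx 497.1
114 [ 556.7 -115.4   41.5] cx 499.7
```

Call:
move_arm(moves=[0,0,0.02,0,0,0,0,0,0,0,0,0])

```text
t: 42.58
eef_pos: [498.8, -327.3, 35.9]
tcp_rot: [-3.142, 0.0, 0.003]
ft_force: [0.3, -0.8, -1.3]
opening: 0.373
grip_force: 30.0
```

Call:
move_arm(moves=[0,0,0.008,0,0,0,0,0,0,0,0,0])

```text
t: 42.95
eef_pos: [499.1, -327.7, 35.2]
tcp_rot: [3.141, -0.001, 0.003]
ft_force: [-2.2, -3.1, 4.6]
opening: 0.372
grip_force: 30.0
```

Call:
move_arm(moves=[0,0.007,0,0,0,0,0,0])

```text
t: 43.2
eef_pos: [498.8, -328.3, 34.6]
tcp_rot: [-3.141, 0.0, 0.003]
ft_force: [-0.2, -1.6, 1.4]
opening: 0.372
grip_force: 30.0
```

Call:
move_arm(moves=[0,0,0,0,0,0,0,0,0,0,0,0,0,0,-0.1,0,0,0,-0.2,0,0,0,-0.3,0,0,0,-0.3,0,0,0,0,0], claw=50)

```text
t: 44.2
eef_pos: [500.0, -329.1, 174.2]
tcp_rot: [3.137, -0.005, 0.003]
ft_force: [0.2, -0.1, -0.2]
opening: 0.524
grip_force: 0.0
```

Call:
move_arm(moves=[-0.05,0.2,-0.1,0,-0.1,0.25,0,0,-0.15,0.25,0,0,-0.15,0.25,0,0,-0.15,0.25,0,0,0,0,0,0,0,0,0,0])

```text
t: 45.08
eef_pos: [409.4, -507.9, 184.4]
tcp_rot: [-3.141, 0.0, 0.002]
ft_force: [-0.2, -0.1, -0.2]
opening: 0.525
grip_force: 0.0
```

```bash
python3 - <<'E'
from h import *
st();a=pic('scene','s9.png');t=pic('top','t9.png')
x=cv2.resize(a[120:280,170:510,::-1],(800,376),interpolation=cv2.INTER_CUBIC)
y=cv2.resize(t[160:245,345:475,::-1],(325,212),interpolation=cv2.INTER_CUBIC)
o=np.zeros((590,800,3),np.uint8);o[:376]=x;o[377:589,:325]=y
y=cv2.resize(t[160:270,145:295,::-1],(289,212),interpolation=cv2.INTER_CUBIC);o[377:589,340:629]=y
cv2.imwrite('pics/c12.png',o)
E
```

```text
t 45.08 [ 409.4 -507.9  184.4] [-3.141e+00  0.000e+00  2.000e-03] F [-0.2 -0.1 -0.2] op 50.0 gf 0.0 q [-0.99  0.56  1.52  0.    1.06  0.57]
```

View pics/c12.png

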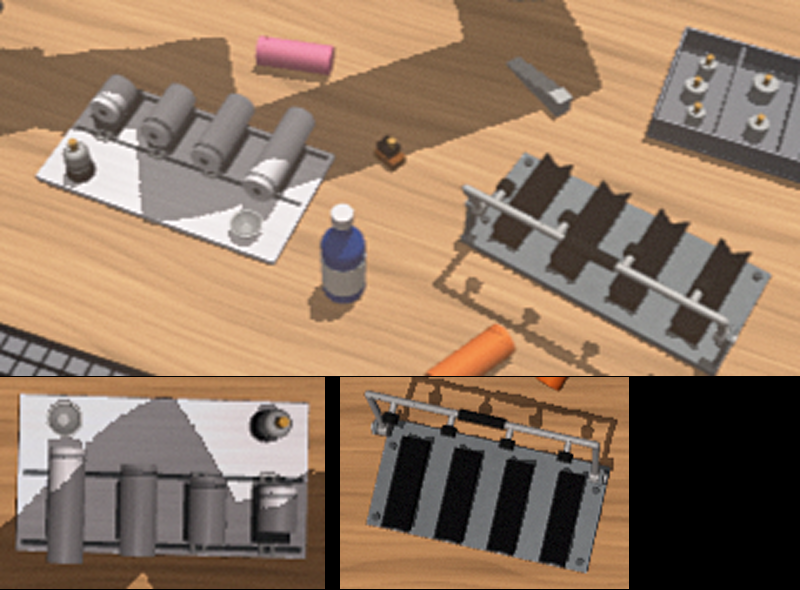

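All four are laid in order and the bar is open. In the top crop, 114 (rows 445–562) may sit a few mm forward, so I'll measure the ends numerically.

```bash
python3 - <<'E'
from h import *
t=cv2.imread('pics/t9.png').max(2).astype(int)
s=cv2.imread('pics/s9.png')
for n,y in(('114',-116.5),('91',-188.5),('68',-258.5),('45',-328.5)):
    u=proj('top',[497,y-4,41.5])[0];u=int(round(u))
    print(n,u,'rows183..237',t[183:238,u-1:u+2].mean(1).round().astype(int).tolist())
for z in(41.5,):
  for v in(185,190,195,200,205,210,215,220,225,230,235):print(v,onz('top',400,v,z)[0].round(1),end='; ')
print('rest post rows: c2 231->',160+231/6,'400->',160+400/6)
E
```

```text
114 372 rows183..237 [163, 125, 128, 131, 135, 179, 217, 203, 135, 162, 218, 216, 216, 218, 220, 214, 193, 191, 152, 114, 118, 118, 119, 119, 120, 120, 120, 122, 120, 122, 121, 121, 122, 120, 122, 122, 121, 121, 120, 120, 121, 120, 120, 120, 119, 120, 121, 121, 119, 118, 117, 113, 86, 82, 88]
91 401 rows183..237 [129, 131, 128, 129, 130, 131, 128, 132, 131, 129, 128, 125, 118, 114, 98, 84, 83, 121, 118, 116, 115, 118, 116, 118, 117, 117, 118, 117, 118, 118, 116, 117, 117, 121, 118, 120, 118, 117, 118, 117, 119, 119, 118, 118, 118, 119, 118, 120, 118, 93, 94, 91, 83, 81, 85]
68 428 rows183..237 [218, 220, 220, 216, 213, 184, 181, 146, 120, 122, 121, 121, 126, 126, 124, 111, 93, 121, 114, 92, 89, 82, 122, 118, 119, 120, 120, 119, 121, 121, 121, 122, 121, 123, 123, 123, 122, 124, 122, 124, 124, 124, 125, 124, 95, 46, 75, 125, 128, 90, 91, 94, 89, 80, 76]
45 456 rows183..237 [115, 128, 191, 217, 217, 218, 217, 217, 216, 215, 218, 214, 217, 218, 219, 209, 143, 51, 49, 72, 95, 178, 217, 202, 131, 160, 218, 213, 178, 112, 116, 114, 119, 118, 120, 120, 122, 123, 115, 56, 24, 26, 24, 53, 103, 50, 47, 91, 120, 108, 87, 90, 95, 91, 83]
185 565.7; 190 553.1; 195 540.6; 200 528.1; 205 515.6; 210 503.1; 215 490.6; 220 478.2; 225 465.7; 230 453.2; 235 440.8; rest post rows: c2 231-> 198.5 400-> 226.66666666666669
```

Block 114 sits about 4 mm forward (+x). The others are within about 2 mm. There's plenty of time, so I'll correct it.

```bash
python3 - <<'E'
from h import *
plan([(497,-116.5,150,0,9),(497,-116.5,80,0,2)])
E
```

```text
[0.066,-0.289,0.026,0.0,0.065,-0.29,0.025,0.001,0.065,-0.289,0.026,0.0,0.065,-0.29,0.026,0.0,0.066,-0.289,0.026,0.0,0.065,-0.29,0.025,0.001,0.064,-0.289,0.026,0.0,0.065,-0.29,0.026,0.0,0.065,-0.29,0.026,0.0,0.0,0.0,0.233,0.0]
[0.0,0.0,0.233,0.0]
```

Call:
move_arm(moves=[0.065,-0.29,0,0,0.065,-0.29,0,0,0.065,-0.29,0,0,0.065,-0.29,0.03,0,0.065,-0.29,0.04,0,0.065,-0.29,0.04,0,0.065,-0.29,0.04,0,0.065,-0.29,0.04,0,0.065,-0.29,0.04,0,0,0,0,0], claw=52)

```text
t: 46.42
eef_pos: [496.1, -113.5, 150.2]
tcp_rot: [-3.141, 0.0, 0.008]
ft_force: [0.9, -0.3, -0.1]
opening: 0.548
grip_force: 0.0
```

Call:
move_arm(moves=[0,0,0.2,0,0,0,0.2,0,0,0,0,0,0,0,0,0])

```text
t: 46.92
eef_pos: [496.4, -117.1, 91.2]
tcp_rot: [3.141, -0.001, 0.003]
ft_force: [0.8, 0.6, 1.4]
opening: 0.548
grip_force: 0.0
```

Down 56 mm, then grip.

Call:
move_arm(moves=[0,0,0.15,0,0,0,0.12,0,0,0,0.08,0,0,0,0.02,0,0,0,0,0,0,0,0,0])

```text
t: 47.68
eef_pos: [496.3, -116.9, 35.3]
tcp_rot: [3.141, -0.001, 0.003]
ft_force: [-0.3, 0.6, 0.1]
opening: 0.547
grip_force: 0.0
```

Call:
move_arm(moves=[0,0,0,0,0,0,0,0,0,0,0,0,0,0,0,0,0,0,0,0], claw=25)

```text
t: 48.3
eef_pos: [496.1, -116.6, 34.9]
tcp_rot: [-3.141, -0.0, 0.003]
ft_force: [0.4, 5.2, 5.6]
opening: 0.372
grip_force: 30.0
```

Call:
move_arm(moves=[0,0,-0.03,0,0,0,-0.02,0,-0.025,0,0,0,0,0,0,0,0,0,0,0])

```text
t: 48.92
eef_pos: [492.3, -116.9, 42.2]
tcp_rot: [3.142, 0.0, 0.003]
ft_force: [0.6, 1.3, -3.9]
opening: 0.369
grip_force: 30.0
```

Call:
move_arm(moves=[0,0,0.03,0,0,0,0.01,0,0,0,0,0,0,0,0.007,0,0,0,0,0,0,0,0,0])

```text
t: 49.68
eef_pos: [492.4, -116.8, 35.3]
tcp_rot: [3.141, -0.0, 0.003]
ft_force: [-0.3, 1.4, -1.7]
opening: 0.375
grip_force: 30.0
```

Call:
move_arm(moves=[0,0,0.004,0,0,0,0,0])

```text
t: 49.92
eef_pos: [492.4, -116.8, 35.2]
tcp_rot: [3.141, -0.001, 0.003]
ft_force: [-0.8, 1.3, 6.1]
opening: 0.373
grip_force: 30.0
```

Call:
move_arm(moves=[0,0,0,0,0,0,0,0,0,0,0,0,0,0,-0.1,0,0,0,-0.2,0,0,0,-0.3,0,0,0,-0.3,0,0,0,0,0], claw=50)

```text
t: 50.92
eef_pos: [493.5, -117.3, 173.4]
tcp_rot: [3.139, -0.006, 0.003]
ft_force: [-0.2, 0.5, 1.0]
opening: 0.526
grip_force: 0.0
```

Call:
move_arm(moves=[-0.1,0.3,-0.1,0,-0.1,0.35,0,0,-0.1,0.35,0,0,-0.1,0.35,0,0,-0.1,0.35,0,0,0,0.35,0,0,0,0.35,0,0,0,0,0,0,0,0,0,0])

```text
t: 52.05
eef_pos: [417.9, -476.3, 183.8]
tcp_rot: [-3.14, 0.001, 0.002]
ft_force: [0.0, 0.3, 0.4]
opening: 0.525
grip_force: 0.0
```

```bash
python3 - <<'E'
from h import *
st();a=pic('scene','s10.png');t=pic('top','t10.png');g=t.max(2).astype(int)
for u in(372,401,428,456):print(u,g[183:238,u-1:u+2].mean(1).round().astype(int).tolist())
print('bench scene diff',np.abs(cv2.imread('pics/s9.png').astype(int)[150:205,185:262]-a[150:205,185:262,::-1]).mean())
E
```

```text
t 52.05 [ 417.9 -476.3  183.8] [-3.14e+00  1.00e-03  2.00e-03] F [0.  0.3 0.4] op 50.0 gf 0.0 q [-0.95  0.53  1.57  0.    1.04  0.61]
372 [177, 182, 125, 130, 131, 128, 147, 189, 144, 87, 87, 81, 117, 115, 113, 115, 116, 117, 115, 115, 117, 118, 118, 116, 119, 119, 119, 119, 119, 119, 120, 121, 121, 119, 120, 120, 121, 121, 120, 119, 122, 120, 119, 121, 118, 119, 119, 118, 119, 117, 117, 116, 113, 94, 86]
401 [129, 128, 128, 129, 130, 128, 128, 128, 130, 129, 126, 126, 117, 113, 97, 84, 82, 119, 119, 116, 116, 117, 117, 116, 119, 118, 117, 118, 118, 116, 117, 118, 118, 117, 117, 120, 117, 118, 116, 118, 117, 117, 118, 117, 116, 117, 118, 120, 117, 91, 94, 94, 83, 80, 85]
428 [218, 217, 217, 216, 217, 217, 218, 218, 216, 218, 219, 210, 145, 122, 124, 107, 109, 176, 172, 116, 110, 77, 120, 116, 117, 119, 119, 119, 120, 121, 119, 119, 121, 122, 123, 122, 122, 123, 122, 124, 122, 123, 125, 121, 93, 46, 77, 124, 129, 89, 90, 95, 88, 79, 78]
456 [116, 131, 190, 217, 216, 216, 218, 216, 217, 213, 217, 214, 220, 213, 150, 119, 110, 54, 51, 74, 80, 118, 115, 107, 66, 82, 116, 114, 114, 117, 116, 117, 117, 119, 117, 120, 121, 123, 114, 56, 23, 27, 24, 50, 102, 51, 45, 90, 121, 109, 86, 89, 94, 89, 81]
bench scene diff 8.62990948445494
```

```bash
python3 -c "
from cell import order
print(order.job_done())"
```

```text
the job is handed in; nothing more can be done
None
```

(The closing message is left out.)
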